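# Thread the rattle spring back onto its notched spindle

### The job

Take the steel coil spring out of the shallow green bin and thread it, narrow end down as it stands, over the upright spindle of the wooden rattle stand. Its inward-bent wire ends snag on the two notched collars: press only lightly and twist the spring a little until it slips through each, never forcing it, and let go of it once it sits fully home on the wooden base. Leave the other things on the shelf where they are.

Things in the scene. Friction and masses are not known exactly. Their poses are not given: they have to be found in the camera images.
- spring: Steel coil spring standing narrow end down, 48 mm long. Origin: centre of its underside; z up along it. Narrow coils 29.6 mm outer, 24.4 mm inner diameter. In the lowest coil three tangs (at 0, 120, 240 degrees from its x axis), 2.6 mm wide and high, point inwards to 7.6 mm from the axis. Pressed lengthwise it gives 1 mm per 0.6 N, at most 10 mm; it does not twist or bend. About 50 g.
- spring_grip (a point): Point on the spring's axis in the middle of its close-wound wide head, 42.5 mm above the spring's origin. The head is 35.6 mm in outer diameter and spans 37 to 48 mm above the origin: the part to grip.
- spring_bin: Shallow open green plastic bin, fixed, 200 x 200 mm, 35 mm high, walls 3 mm, in which the spring stands at the start. Origin: centre of its underside on the shelf.
- rattle: Wooden rattle stand, fixed to the shelf: round base 96 mm diameter, 18 mm high, with an upright spindle in its centre, 11.6 mm diameter, its conical tip 6 mm wide and 103 mm above the shelf. Two dark notched collars sit on the spindle. Origin: centre of the underside of the base, z up.
- seat (a point): Centre of the top face of the rattle's wooden base, on the spindle's axis, 18 mm above the shelf: the spring's origin comes here when it is fully home.
- teether: Peach silicone elephant teether lying flat, about 75 x 65 mm, 14 mm high. Bystander. Origin under the ear disc.
- ramekin: White ceramic ramekin, 76 mm diameter, 42 mm high. Bystander. Origin: centre of its underside.
- wheel: Wooden rattle wheel lying flat, 56 mm diameter, 22 mm high. Bystander. Origin: centre of its underside.
- sippy: Stainless steel sippy cup with white lid and side handle, 70 mm diameter, 123 mm high. Bystander. Origin: centre of its underside.
- pacifier_box: Blue plastic pacifier box, 65 x 75 mm, 50 mm high. Bystander. Origin: centre of its underside.
- brush: Small brush lying flat, 150 mm long. Bystander. Origin under its middle.
- collar_high_top (a point): Centre of the upper collar's top, 76 mm above the shelf. Collar 6 mm high, 20.5 mm diameter, with three lengthwise notches 120 degrees apart that let the spring's tangs pass with about 0.2 rad play either way; between notches the tangs are stopped. It does not turn. Its angle is unknown: not tied to the stand's axes (nor to this point's) nor to the other collar's.
- collar_low_top (a point): Centre of the lower collar's top, 42 mm above the shelf. Same collar as the upper one, but at its own unknown angle. Between the collars and below this one the spring turns freely.
Mind the look-alikes: they are no part of the job. There is more than one size of the rattle; the job needs the middle-sized.

How it is judged:
On the way:
1. the spring is on the spindle and its lowest coil has passed the upper collar (horizontal distance between spring and seat below 0.005 m and z of spring in the frame of seat below 0.047 m), for 0.1 s.
At the end, for the whole second after the job is handed in: The spring stands upright (within 7 degrees) round the spindle, its lowest coil within 3 mm of the wooden base and within 5 mm of the spindle's axis, at rest and let go (horizontal distance between spring and seat below 0.005 m and z of spring in the frame of seat below 0.003 m and angle between spring's own z axis and vertical below 0.12 rad and linear speed of spring below 0.01 m/s and contact force between spring and the fingers below 0.1 N); the robot touches nothing.
It fails at once if the spring is forced: more than 18 N between the spring and the rattle stand (contact force between spring and rattle above 18 N).
It fails at once if a bystander is moved by more than 20 mm (distance of any of teether, ramekin, wheel, sippy, pacifier_box, brush from where it was at the start of the episode above 0.02 m).
It also fails if it takes over 64 s, if anything falls off the work surface, if the arm or the gripper's body presses on something with over 40 N, if the wrist force passes 120 N, or if a joint passes its speed limit or range.

### The arm

A 7-joint arm with a two-finger parallel gripper is mounted at the origin on the work surface. World frame = base frame: x ahead of the robot, y to its left, z up, the work surface at z = 0. Lengths are in m, angles in rad, forces in N, time in s.
With the tool pointing down it reaches from about 0.425 to 0.925 m from the base axis. Payload 6.8 kg.
Tool frame: the origin (TCP) lies at the very end of the fingers, on their centre line; the grasp point (between the pads) lies 19 mm behind it; z points along the fingers, y is the line along which they close (so a half turn about z gives the same grasp; the last joint's range is limited). The gripper opens to 85 mm and grips with 20 to 120 N. Pads are 22 mm wide; open, the fingers measure 114 mm over their backs; the gripper's body (76 mm by 85 mm) begins 54 mm behind the grasp point. The pads swing forward as they close: fully open they stand 13 mm farther back than shut.
Start: joints at [-1.361, 0.477, 0.022, 1.555, -0.011, 1.109, -0.083], TCP at [0.211, 0.641, 0.231] pointing down, gripper open.
Joint ranges: [-2.96, 2.96], [-0.34, 2.1], [-1.41, 1.46], [0.24, 2.44], [-1.37, 4.51], [0.17, 1.92], [-2.96, 2.96]. Speed limits (rad/s): [2.39, 2.39, 3.14, 3.14, 3.14, 3.14, 3.14].

### API

Orientations are given as a unit quaternion [w, x, y, z].
In Python, from station import bot gives the robot as it stands. The module is installed in compiled form; this text tells all that it offers.
- The arm moves only by the shell command python3 -m jog 'ROWS' [OPENING] [FORCE]. ROWS is JSON, a list of rows, each a list of 4 numbers: the shift along the tool's x, y, z in cm, then the turn about the tool's z in rad. In form: [[x, y, z, spin], ...]. A call has 1 to 20 rows; each row is the pose to reach, as a shift and turn from the pose commanded when the call began, along the tool's axes at that moment; what a row does not reach only later rows make up. A row lasts 1/12 s, in which the tool goes at most 41.7 mm and 7.16 degrees, less where a joint would pass 70% of its speed; a pose out of reach is approached as far as the arm can. A call with a gripper value outside its range is refused whole. OPENING is the closure, from -1 (fully open) to 1 (shut), set as the call begins (- or left out, the last holds). The fingers move at their own pace and stop on an object; FORCE is the grip in N (left out, the last holds). Time passes only in rows, so rows that repeat a pose let the fingers close. It gives the time, the measured TCP pose, the force, the opening and the grip force at its end, in the units of the state.
- bot.get_obs(): the state, without advancing time (a new reading comes with each control period).
- bot.read_camera(name): name is "scene" or "top" or "wrist"; returns a dict with "pixels" (384x512x3 uint8, red, green, blue), "depth" (384x512 float32, m along the optical axis (not along the pixel's ray), 0 where there is no reading), "fovy" (degrees; the focal length in pixels is half the picture's height over the tangent of half this angle, whatever the lens; pixels are square), "cx", "cy" (the principal point, pixels), "pose" (4x4, takes a point from camera to world coordinates). Camera axes: x right, y down, z forward; pixel columns grow to the right and rows downward; lengths in m; the calibration is good to about 2 mm. The wrist camera is an equidistant fisheye: a pixel r from the principal point sees the ray r / f radians off the axis. A picture is of the moment at which its call begins.
- bot.hand_in(): hands the job in; it is judged then, once.
The state is a dict: "t": time; "q": joint angles; "joint_vel": joint speeds; "joint_torque": joint torques, N m; "eef_pos": TCP position; "tool_rot": TCP orientation; "contact_force": force on the tool from outside, world axes, zero at the start; "torque": the same for the moment, N m; "gripper_width": opening from 0.0 (shut) to 1.0 (fully open); "grasp_force": force on a finger pad.
Only numpy, scipy, OpenCV 4.12 (cv2) and the standard library are available. Lean on these libraries where they do the work, as an engineer would, in place of code of your own. Each camera call takes 0.05 s, during which the arm holds its last target. There are 200 camera calls.

## Working session

There is one attempt and no reset: what is moved stays moved. The work goes in short steps, Python scripts to look and compute and a shell command to move; the robot and the scene stay as the last step left them, time stands still between calls to the robot, and variables do not carry over. Pictures are saved under pics/ and viewed, at most 10 in all, crops included, and the job is handed in when it is done.

```bash
mkdir -p pics; cat > h.py <<'E'
import numpy as np, cv2
from station import bot
def cloud(c):
    d=c["depth"].astype(float); H,W=d.shape; f=H/2/np.tan(np.radians(c["fovy"])/2)
    u,v=np.meshgrid(np.arange(W),np.arange(H))
    P=np.stack([(u-c["cx"])/f*d,(v-c["cy"])/f*d,d],-1)
    M=np.array(c["pose"]); return P@M[:3,:3].T+M[:3,3]
def grab(n):
    c=bot.read_camera(n); np.savez(n+".npz",**c); return c
def save(name,im,s=1.5):
    cv2.imwrite("pics/"+name,cv2.resize(im[...,::-1],None,fx=s,fy=s,interpolation=cv2.INTER_CUBIC))
E
python3 - <<'E'
from h import *
for n in ["top","scene"]:
    c=grab(n); save(n+"1.png",c["pixels"],1.5)
    print(n,c["fovy"],c["cx"],c["cy"],np.round(c["pose"],3).tolist())
o=bot.get_obs(); print({k:np.round(v,3).tolist() for k,v in o.items()})
E
```

```text
top 44.91829191776801 257.7928808569454 191.82376304746413 [[-0.008, -0.984, 0.176, 0.419], [-0.999, 0.002, -0.035, -0.017], [0.034, -0.176, -0.984, 0.98], [0.0, 0.0, 0.0, 1.0]]
scene 51.644928503677555 260.59153393282566 195.050925316646 [[0.437, 0.487, -0.756, 1.306], [0.899, -0.227, 0.374, -0.379], [0.01, -0.844, -0.537, 0.596], [0.0, 0.0, 0.0, 1.0]]
{'t': 0.1, 'q': [-1.361, 0.478, 0.022, 1.556, -0.012, 1.109, -0.083], 'joint_vel': [-0.001, -0.003, -0.001, -0.002, 0.0, 0.0, 0.001], 'joint_torque': [0.004, -59.776, 1.614, -28.196, 0.013, 0.005, -0.0], 'eef_pos': [0.211, 0.641, 0.23], 'tool_rot': [-0.0, 0.158, 0.987, -0.001], 'contact_force': [0.741, 0.062, -0.618], 'torque': [-0.03, -0.024, -0.014], 'grasp_force': 0.0, 'gripper_width': 0.998}
```

View pics/top1.png

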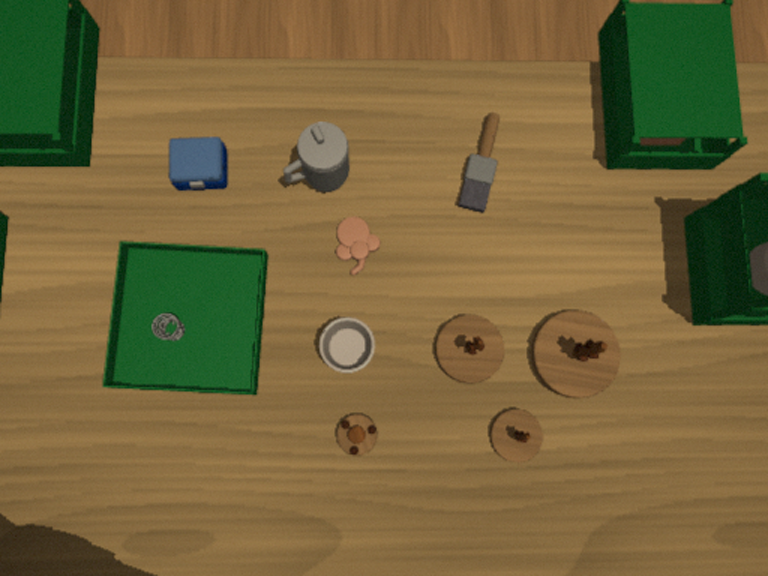

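View pics/scene1.png

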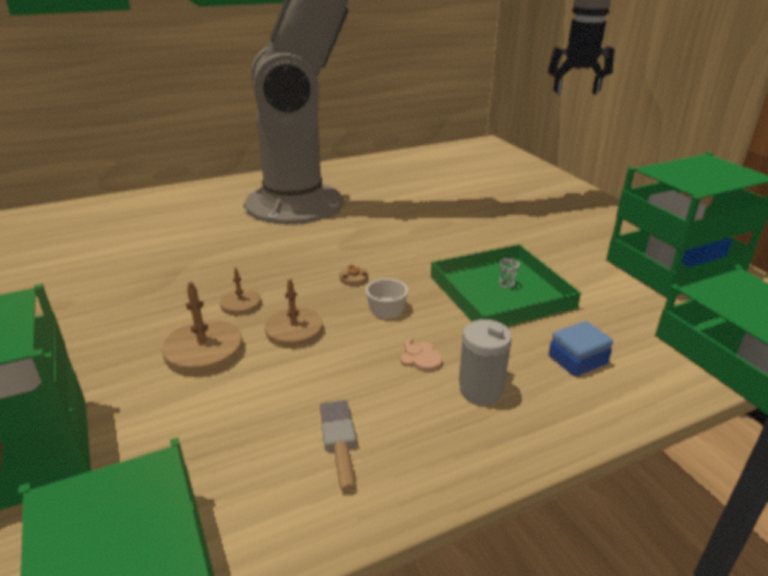

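The top view shows three rattle stands, at px (470,348), (576,352) and (516,436) in the 1.5x picture. By size, (470,348) is the middle one. The spring is in the bin at (168,327). Next I'll measure both and confirm with a crop.

```bash
python3 - <<'E'
from h import *
c=dict(np.load("top.npz")); P=cloud(c)
s=dict(np.load("scene.npz")); S=cloud(s)
Q=np.concatenate([P.reshape(-1,3),S.reshape(-1,3)])
for u,v in [(313,232),(384,235),(344,291)]:
    R=P[v-35:v+36,u-35:u+36].reshape(-1,3)
    R=R[np.linalg.norm(R[:,:2]-P[v,u-12 if u!=344 else u-10,:2],axis=1)<.09]
    t=R[(R[:,2]>.011)&(R[:,2]<.03)]
    (cx,cy),r=cv2.minEnclosingCircle(t[:,:2].astype(np.float32)*1000)
    print((u,v),"base",cx,cy,"r",r,"ztop",np.median(t[:,2]))
    for nm,A in (("top",P),("scene",S)):
        A=A.reshape(-1,3); k=A[(np.linalg.norm(A[:,:2]*1000-[cx,cy],axis=1)<30)&(A[:,2]>.03)]
        print(nm,len(k),"zmax",k[:,2].max().round(4) if len(k) else 0)
        for lo,hi in ((.03,.05),(.05,.07),(.07,.09),(.09,.13)):
            z=k[(k[:,2]>lo)&(k[:,2]<hi)]
            if len(z): print("  ",lo,len(z),z.mean(0).round(4))
# spring
for nm,A in (("top",P),("scene",S)):
    A=A.reshape(-1,3); p0=P[218,112]; k=A[(np.linalg.norm(A[:,:2]-p0[:2],axis=1)<.04)&(A[:,2]>.012)]
    print(nm,"spring",p0,len(k),k[:,2].max()); z=k[k[:,2]>.042]; print(len(z),z.mean(0),z.min(0),z.max(0), cv2.minEnclosingCircle(z[:,:2].astype(np.float32)*1000))
a=cv2.resize(c["pixels"][190:320,270:430],None,fx=4.5,fy=4,interpolation=cv2.INTER_CUBIC)[:280]
a=np.hstack([cv2.resize(c["pixels"][200:310,280:420],(420,330)),cv2.resize(c["pixels"][195:245,85:145],(360,330))])
save("crop1.png",a,1)
E
```

```text
(313, 232) base 506.4955749511719 -164.9777069091797 r 48.268497467041016 ztop 0.01799180648534343
top 97 zmax 0.1058
   0.03 24 [ 0.5042 -0.1616  0.042 ]
   0.05 3 [ 0.5052 -0.1608  0.0691]
   0.07 43 [ 0.5056 -0.1633  0.0769]
   0.09 27 [ 0.5057 -0.1637  0.0987]
scene 146 zmax 0.1039
   0.03 43 [ 0.5108 -0.1674  0.0399]
   0.05 31 [ 0.511  -0.1677  0.0589]
   0.07 50 [ 0.5104 -0.1671  0.0783]
   0.09 22 [ 0.5092 -0.1666  0.0965]
(384, 235) base 498.5841979980469 -312.9882507324219 r 61.596702575683594 ztop 0.023096464570321662
top 223 zmax 0.1358
   0.03 19 [ 0.4956 -0.3068  0.0433]
   0.05 55 [ 0.4974 -0.3081  0.0562]
   0.07 17 [ 0.4962 -0.3069  0.0799]
   0.09 115 [ 0.4974 -0.3085  0.1074]
scene 304 zmax 0.1313
   0.03 52 [ 0.5052 -0.3152  0.0412]
   0.05 67 [ 0.5047 -0.315   0.0579]
   0.07 46 [ 0.5049 -0.3151  0.0798]
   0.09 133 [ 0.5045 -0.3147  0.1066]
(344, 291) base 387.62115478515625 -226.1489715576172 r 35.86624526977539 ztop 0.013556711833010993
top 56 zmax 0.0794
   0.03 16 [ 0.3879 -0.2236  0.0342]
   0.05 25 [ 0.3875 -0.2243  0.0584]
   0.07 15 [ 0.3878 -0.2254  0.0746]
scene 62 zmax 0.0768
   0.03 26 [ 0.3907 -0.2284  0.0391]
   0.05 29 [ 0.3909 -0.2281  0.059 ]
   0.07 7 [ 0.3909 -0.228   0.0739]
top spring [0.5389367  0.25469978 0.00197194] 194 0.05281779589265734
93 [0.53492645 0.24691937 0.04792612] [0.5188801  0.22949633 0.04203053] [0.55178399 0.26365509 0.0528178 ] ((535.5152587890625, 246.89698791503906), 18.17377281188965)
scene spring [0.5389367  0.25469978 0.00197194] 124 0.049511570053782705
54 [0.53620247 0.24570207 0.04573006] [0.51727301 0.22849803 0.04205555] [0.55450635 0.26139564 0.04951157] ((536.1851806640625, 243.6295928955078), 18.990631103515625)
```

View pics/crop1.png

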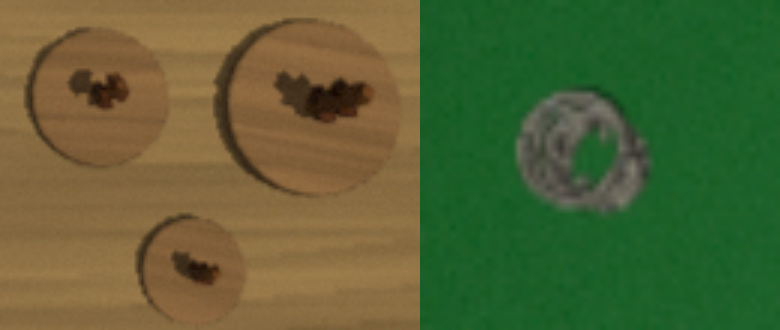

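The crop confirms it. The stand at top px (313,232) has a 96 mm base and a tip about 104 mm high, so it is the middle one. The others have bases of 123 mm and 72 mm. The spring is at about (0.535, 0.246). I'll move above it.

```bash
cat >> h.py <<'E'
from scipy.spatial.transform import Rotation as Ro
def rel(p):
    o=bot.get_obs(); R=Ro.from_quat(np.r_[o["tool_rot"][1:],o["tool_rot"][0]])
    return (R.inv().apply(np.array(p)-o["eef_pos"])*100).round(2)
def fish(c):
    d=c["depth"].astype(float); H,W=d.shape; f=H/2/np.tan(np.radians(c["fovy"])/2)
    u,v=np.meshgrid(np.arange(W),np.arange(H)); x=u-c["cx"]; y=v-c["cy"]; r=np.hypot(x,y)+1e-9; t=r/f
    P=np.stack([x/r*np.tan(t)*d,y/r*np.tan(t)*d,d],-1)
    M=np.array(c["pose"]); return P@M[:3,:3].T+M[:3,3]
E
python3 -c "
from h import *
print(rel([.535,.2465,.17]))"
```

```text
[-43.12 -27.3    6.09]
```

```bash
python3 -m jog '[[-43.1,-27.3,0,0],[-43.1,-27.3,0,0],[-43.1,-27.3,0,0],[-43.1,-27.3,0,0],[-43.1,-27.3,0,0],[-43.1,-27.3,0,0],[-43.1,-27.3,0,0],[-43.1,-27.3,0,0],[-43.1,-27.3,0,0],[-43.1,-27.3,0,0],[-43.1,-27.3,0,0],[-43.1,-27.3,0,0],[-43.1,-27.3,0,0],[-43.1,-27.3,6.1,0],[-43.1,-27.3,6.1,0],[-43.1,-27.3,6.1,0],[-43.1,-27.3,6.1,0],[-43.1,-27.3,6.1,0]]' -1 30
python3 - <<'E'
from h import *
c=grab("wrist"); save("w1.png",c["pixels"]); P=fish(c).reshape(-1,3)
k=P[(np.linalg.norm(P[:,:2]-[.535,.2465],axis=1)<.04)&(P[:,2]>.04)&(P[:,2]<.07)]
print(c["fovy"],len(k),k.mean(0),k.min(0),k.max(0),cv2.minEnclosingCircle(k[:,:2].astype(np.float32)*1000)); print(rel([.535,.2465,.17]))
E
```

```text
t: 1.6
eef_pos: [0.5356, 0.2478, 0.1715]
tool_rot: [0.001, 0.158, 0.987, 0.0]
contact_force: [1.0, 0.1, 1.1]
gripper_width: 1.001
grasp_force: 0.0
65.70646984690485 421 [0.53575522 0.24707814 0.04836912] [0.5185809  0.22933498 0.04020264] [0.55320376 0.26459922 0.05238952] ((535.7858276367188, 246.99717712402344), 17.662616729736328)
[ 0.04 -0.17  0.2 ]
```

View pics/w1.png

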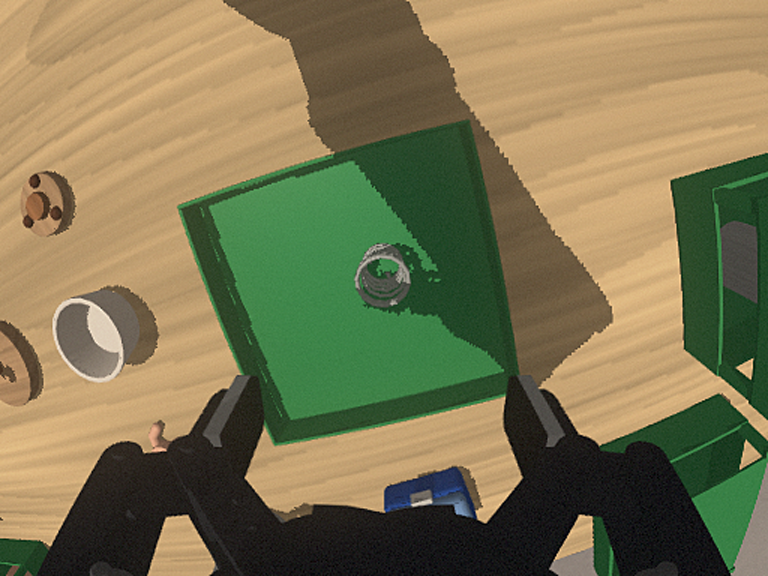

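The wrist view shows the spring at px (383,283), with its axis at (0.5358, 0.2470). I'll descend and grip.

```bash
python3 -m jog '[[0,-0.1,4,0],[0,-0.1,8,0],[0,-0.1,11,0],[0,-0.1,13,0],[0,-0.1,14.6,0],[0,-0.1,14.6,0],[0,-0.1,14.6,0]]'
python3 -m jog '[[0,0,0,0],[0,0,0,0],[0,0,0,0],[0,0,0,0],[0,0,0,0],[0,0,0,0],[0,0,0,0],[0,0,0,0],[0,0,0,0],[0,0,0,0]]' 1 40
python3 -m jog '[[0,0,-2,0],[0,0,-5,0],[0,0,-9,0],[0,0,-13,0],[0,0,-16,0],[0,0,-18,0],[0,0,-18,0],[0,0,-18,0]]'
python3 - <<'E'
from h import *
c=grab("wrist"); save("w2.png",c["pixels"]); o=bot.get_obs(); print(o["q"],rel([.507,-.165,.215]))
E
```

```text
t: 2.23
eef_pos: [0.5352, 0.2468, 0.0251]
tool_rot: [0.0, 0.158, 0.987, 0.0]
contact_force: [1.4, 0.6, 0.1]
gripper_width: 1.001
grasp_force: 0.0
t: 3.07
eef_pos: [0.5349, 0.2464, 0.0244]
tool_rot: [0.0, 0.158, 0.987, 0.0]
contact_force: [1.7, 1.2, 1.7]
gripper_width: 0.388
grasp_force: 39.6
t: 3.73
eef_pos: [0.5349, 0.2462, 0.2051]
tool_rot: [0.001, 0.158, 0.987, 0.001]
contact_force: [-0.3, -0.4, -1.7]
gripper_width: 0.387
grasp_force: 40.3
[-0.68961134  0.36485235  0.19408561  1.80849796 -0.08311967  0.97738686
  0.79150869] [-10.27 -39.87  -1.11]
```

View pics/w2.png

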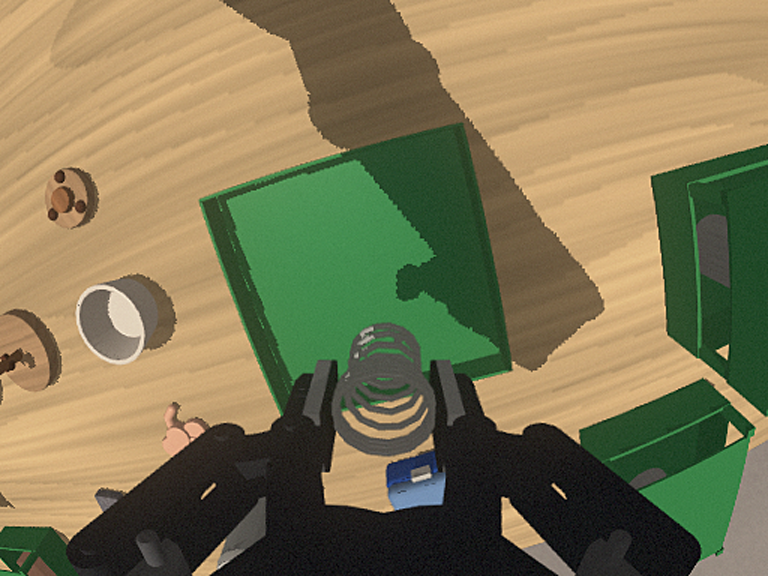

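The spring is held upright between the pads at px (380,400). I'll carry it near the stand, stop short, and measure the spindle with the wrist camera.

```bash
python3 -m jog '[[-0.7,-3,0,0],[-1.4,-6,0,0],[-2.1,-9,0,0],[-2.8,-12,0,0],[-3.5,-15,0,0],[-4.2,-18,0,0],[-4.9,-21,0,0],[-5.6,-24,0,0],[-6.3,-27,0,0],[-6.8,-29,0,0],[-7,-30.4,0,0],[-7,-30.4,0,0],[-7,-30.4,0,0],[-7,-30.4,0,0]]'
cat > st.py <<'E'
from h import *
c=grab("wrist"); save("w3.png",c["pixels"]); W=fish(c); P=W.reshape(-1,3)
k=P[np.linalg.norm(P[:,:2]-[.507,-.165],axis=1)<.06]
t=k[(k[:,2]>.01)&(k[:,2]<.03)]
print("base",cv2.minEnclosingCircle(t[:,:2].astype(np.float32)*1000),np.median(t[:,2]))
for lo,hi in ((.03,.036),(.04,.046),(.046,.07),(.073,.08),(.08,.095),(.098,.13)):
    z=k[(k[:,2]>lo)&(k[:,2]<hi)]
    if len(z): print(lo,len(z),z.mean(0).round(4),z.min(0).round(4),z.max(0).round(4))
d=np.linalg.norm(W[...,:2]-[.507,-.165],axis=2)<.03
v,u=np.where(d); print(u.min(),u.max(),v.min(),v.max(),c["cx"],c["cy"],np.round(c["pose"],3).tolist())
save("w3c.png",c["pixels"][v.min():v.max()+1,u.min():u.max()+1],5)
o=bot.get_obs(); print(o["eef_pos"],o["q"][6])
E
python3 st.py
```

```text
t: 4.95
eef_pos: [0.5056, -0.0633, 0.2032]
tool_rot: [-0.001, 0.158, 0.987, -0.0]
contact_force: [0.7, -0.1, -0.8]
gripper_width: 0.389
grasp_force: 40.3
base ((506.6050109863281, -165.08607482910156), 48.17143630981445) 0.018799193786486368
0.03 12 [ 0.505  -0.1605  0.0327] [ 0.5024 -0.1629  0.0301] [ 0.5079 -0.1595  0.0353]
0.04 86 [ 0.5049 -0.1614  0.0429] [ 0.4969 -0.1695  0.04  ] [ 0.5147 -0.1546  0.0453]
0.046 61 [ 0.504  -0.1619  0.0547] [ 0.5005 -0.1676  0.0461] [ 0.5107 -0.1593  0.0654]
0.073 145 [ 0.5052 -0.163   0.0765] [ 0.4979 -0.1757  0.0731] [ 0.5172 -0.1555  0.0799]
0.08 92 [ 0.5044 -0.1619  0.0881] [ 0.5009 -0.1682  0.0803] [ 0.5111 -0.1595  0.095 ]
0.098 64 [ 0.5061 -0.1642  0.1019] [ 0.5026 -0.1683  0.0982] [ 0.5104 -0.1606  0.1055]
150 199 174 230 255.36086573163956 194.28165126832027 [[0.311, 0.9, 0.305, 0.427], [0.95, -0.294, -0.101, -0.038], [-0.001, 0.321, -0.947, 0.347], [0.0, 0.0, 0.0, 1.0]]
[ 0.50589989 -0.06300566  0.20343313] 1.3550903526600129
```

View pics/w3c.png

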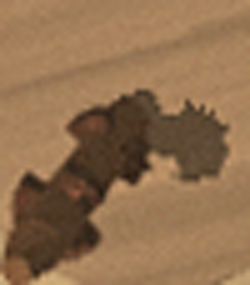

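The crop shows the spindle with its two notched collars and its shadow. The axis is at about (0.5066, −0.1651). Next I'll measure where the held spring sits relative to the TCP.

```bash
python3 - <<'E'
from h import *
c=dict(np.load("wrist.npz")); P=fish(c).reshape(-1,3); o=bot.get_obs(); e=np.array(o["eef_pos"])
R=Ro.from_quat(np.r_[o["tool_rot"][1:],o["tool_rot"][0]]); L=R.inv().apply(P-e)*1000
px=c["pixels"].reshape(-1,3).astype(int)
for lo,hi in ((-34,-28),(-28,-22),(-22,-14),(-14,10),(10,24)):
    k=(np.hypot(L[:,0],L[:,1])<20)&(L[:,2]>lo)&(L[:,2]<hi)
    k&=abs(L[:,1])<16
    z=L[k]
    if len(z)>5: print(lo,len(z),z.mean(0).round(1),z.min(0).round(1),z.max(0).round(1))
    if lo<-20 and len(z)>9:
        from scipy.optimize import least_squares
        q=z; s=least_squares(lambda p:np.hypot(q[:,0]-p[0],q[:,1]-p[1])-p[2],[0,0,17],loss='soft_l1').x; print("fit",s.round(2))
E
```

```text
-34 10 [ -4.2  15.9 -31.4] [ -9.9  15.9 -33. ] [  0.3  16.  -28.5]
fit [  -146.89 -52303.12  52319.25]
-28 861 [  2.3   1.2 -23.7] [-17.7 -16.  -27.9] [ 17.9  16.  -22. ]
fit [ 0.23 -0.49 16.16]
-22 941 [ -0.   -1.3 -18.7] [-17.8 -16.  -22. ] [ 17.7  16.  -14. ]
fit [ 0.8  -0.35 16.22]
-14 1231 [-2.1  0.7 -2.8] [-15.7 -14.7 -14. ] [16.8 16.  10. ]
10 638 [ 4.3 -0.1 17. ] [-14.9 -14.3  10. ] [14.1 14.7 23.1]
```

```bash
python3 -m jog '[[-0.9,-2.7,0,0],[-1.8,-5.4,0,0],[-2.7,-8,0,0],[-3.25,-9.7,0,0],[-3.25,-9.7,0,0],[-3.25,-9.7,2,0],[-3.25,-9.7,4,0],[-3.25,-9.7,5.3,0],[-3.25,-9.7,5.3,0],[-3.25,-9.7,5.3,0],[-3.25,-9.7,5.3,0]]'
python3 - <<'E'
from h import *
print(rel([.5066,-.1651,.122])); o=bot.get_obs(); e=o["eef_pos"]
for n in ("wrist","top","scene"):
    c=grab(n); P=(fish if n=="wrist" else cloud)(c)
    d=(np.linalg.norm(P[...,:2]-e[:2],axis=2)<.035)&(P[...,2]>.03)&(P[...,2]<.2); v,u=np.where(d)
    z=P[d]
    for lo,hi in ((.08,.095),(.098,.112),(.128,.145)):
        k=z[(z[:,2]>lo)&(z[:,2]<hi)&(np.linalg.norm(z[:,:2]-e[:2],axis=1)<.018)]
        if len(k): print(n,lo,len(k),k.mean(0).round(4),k.min(0).round(4),k.max(0).round(4))
    if n!="top":
        im=c["pixels"][v.min()-5:v.max()+6,u.min()-5:u.max()+6]; save(n+"4.png",im,500/max(im.shape))
E
python3 -c "
import cv2,numpy as np
a=[cv2.resize(cv2.imread('pics/%s4.png'%n),(390,500)) for n in('wrist','scene')]
cv2.imwrite('pics/c4.png',np.hstack(a))"
```

```text
t: 5.92
eef_pos: [0.5075, -0.1659, 0.1519]
tool_rot: [0.0, 0.158, 0.988, 0.0]
contact_force: [0.2, -0.4, -1.8]
gripper_width: 0.387
grasp_force: 40.3
[0.11 0.04 2.99]
wrist 0.08 126 [ 0.5028 -0.164   0.0888] [ 0.5009 -0.1707  0.0804] [ 0.5099 -0.1595  0.0949]
wrist 0.098 74 [ 0.5046 -0.1649  0.101 ] [ 0.5023 -0.1697  0.098 ] [ 0.5091 -0.1607  0.105 ]
wrist 0.128 758 [ 0.506  -0.1653  0.1364] [ 0.4936 -0.1794  0.1294] [ 0.5231 -0.1508  0.145 ]
top 0.08 4 [ 0.5032 -0.1609  0.0847] [ 0.5015 -0.1624  0.0814] [ 0.5058 -0.1593  0.0872]
top 0.128 14 [ 0.4993 -0.1561  0.1351] [ 0.495  -0.1616  0.1283] [ 0.5049 -0.1517  0.1396]
scene 0.08 25 [ 0.5106 -0.1676  0.0875] [ 0.504  -0.1722  0.0803] [ 0.5149 -0.1621  0.0948]
scene 0.098 9 [ 0.5093 -0.1662  0.1012] [ 0.5036 -0.1689  0.0981] [ 0.5131 -0.1627  0.1044]
scene 0.128 64 [ 0.5136 -0.1664  0.1346] [ 0.4945 -0.1808  0.1283] [ 0.5241 -0.1528  0.1448]
```

View pics/c4.png

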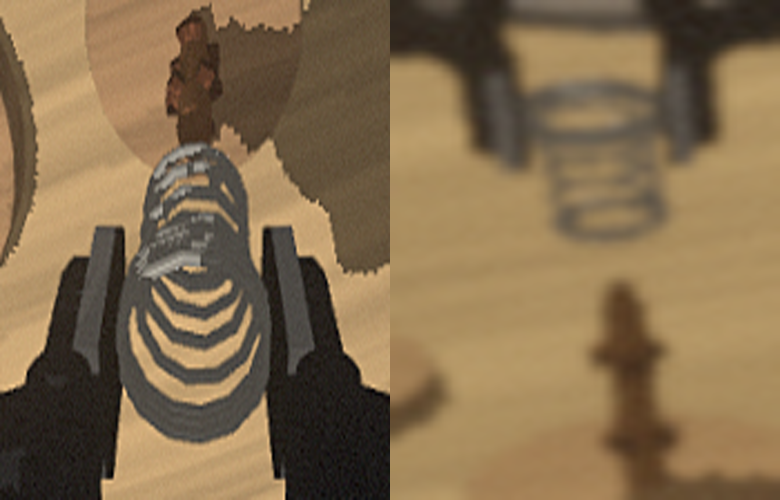

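The spring is just above the tip and nearly coaxial. I'll shift about 1.3 mm and lower it over the spindle to just above the upper collar.

```bash
python3 -m jog '[[0.13,0,1,0],[0.13,0,2,0],[0.13,0,2.4,0],[0.13,0,2.7,0],[0.13,0,3,0],[0.13,0,3.2,0],[0.13,0,3.4,0],[0.13,0,3.4,0],[0.13,0,3.4,0]]'
python3 -m jog '[[0,0,0.3,0],[0,0,0.6,0],[0,0,0.9,0],[0,0,1.2,0],[0,0,1.5,0],[0,0,1.5,0],[0,0,1.5,0],[0,0,1.5,0]]'
python3 - <<'E'
from h import *
o=bot.get_obs(); e=o["eef_pos"]; print(e,o["torque"],o["q"][6])
c=grab("wrist"); P=fish(c)
R=Ro.from_quat(np.r_[o["tool_rot"][1:],o["tool_rot"][0]]); L=R.inv().apply(P.reshape(-1,3)-e)*1000
m=(np.hypot(L[:,0],L[:,1])<18)&(abs(L[:,2])<60); px=c["pixels"].reshape(-1,3).astype(int)
br=m&(px[:,0]-px[:,2]>25)
z=L[br]; print("brown",len(z),z.min(0),z.max(0),np.percentile(z[:,1],[3,50,97]) if len(z) else 0)
v,u=np.where(m.reshape(384,512)); im=c["pixels"][v.min()-5:v.max()+6,u.min()-5:u.max()+6]; save("w5.png",im,500/max(im.shape))
E
```

```text
t: 6.82
eef_pos: [0.5056, -0.1664, 0.1173]
tool_rot: [0.0, 0.158, 0.987, -0.0]
contact_force: [-0.2, 0.3, -0.5]
gripper_width: 0.389
grasp_force: 40.3
t: 7.48
eef_pos: [0.5056, -0.1663, 0.1023]
tool_rot: [0.0, 0.158, 0.987, -0.0]
contact_force: [-0.7, 1.1, -0.4]
gripper_width: 0.389
grasp_force: 40.3
[ 0.50557964 -0.16633173  0.10229124] [-0.03904031 -0.01518386  0.04902803] 1.6495433174204936
brown 641 [-17.84338171 -15.36167615 -25.08540519] [13.34456638 16.3323866  59.99735866] [-13.85382169   1.00957271  14.49642825]
```

```bash
python3 -m jog '[[0,0.08,0.2,0],[0,0.08,0.4,0],[0,0.08,0.4,0],[0,0.08,0.4,0]]' | egrep 'eef|cont'
python3 -m jog '[[0,0,0.1,0],[0,0,0.2,0],[0,0,0.3,0],[0,0,0.3,0],[0,0,0.3,0]]' | egrep 'eef|cont'
python3 -m jog '[[0,0,0.1,0],[0,0,0.2,0],[0,0,0.2,0],[0,0,0.2,0]]' | egrep 'eef|cont'
```

```text
eef_pos: [0.506, -0.1654, 0.0983]
contact_force: [0.6, 0.2, 0.7]
eef_pos: [0.506, -0.1655, 0.0954]
contact_force: [0.4, 0.5, 2.3]
eef_pos: [0.506, -0.1655, 0.0934]
contact_force: [1.1, 1.7, 3.3]
```

The spring is resting on the upper collar with about 3 N of pressure. I'll twist in 0.25 rad steps and stop if the force drops.

```bash
cat > chk.py <<'E'
from station import bot
import sys,numpy as np
o=bot.get_obs(); f=o["contact_force"]; print(np.round(f,1),np.round(o["torque"],2),"z",round(o["eef_pos"][2],4),"q7",round(o["q"][6],2),"t",round(o["t"],1))
sys.exit(1 if f[2]<1.4 or f[2]>8 else 0)
E
J="python3 -m jog"
python3 -m jog '[[0,0,0,-0.12],[0,0,0,-0.25],[0,0,0,-0.25],[0,0,0,-0.25]]' >/dev/null; python3 chk.py &&
python3 -m jog '[[0,0,0,-0.12],[0,0,0,-0.25],[0,0,0,-0.25],[0,0,0,-0.25]]' >/dev/null && python3 chk.py &&
python3 -m jog '[[0,0,0,-0.12],[0,0,0,-0.25],[0,0,0,-0.25],[0,0,0,-0.25]]' >/dev/null && python3 chk.py
```

```text
[0.5 1.1 3.6] [ 0.08 -0.08 -0.  ] z 0.0934 q7 1.86 t 8.9
[0.5 0.  3.1] [-0.08 -0.02  0.03] z 0.0933 q7 2.07 t 9.3
[-0.   0.5 -0.7] [-0.01  0.02 -0.05] z 0.0929 q7 2.28 t 9.6
```

The force dropped to zero, so the tangs seem to be in the notches. I'll descend gently with checks.

```bash

python3 -m jog '[[0,0,0.1,0],[0,0,0.2,0],[0,0,0.2,0],[0,0,0.2,0]]' | egrep 'eef|cont'; python3 chk.py ||
python3 -m jog '[[0,0,0.1,0],[0,0,0.2,0],[0,0,0.2,0],[0,0,0.2,0]]' | egrep 'eef|cont'; python3 chk.py ||
python3 -m jog '[[0,0,0.1,0],[0,0,0.2,0],[0,0,0.3,0],[0,0,0.3,0],[0,0,0.3,0]]' | egrep 'eef|cont'; python3 chk.py
```

```text
eef_pos: [0.5056, -0.1654, 0.091]
contact_force: [0.3, 0.4, -0.3]
[ 0.3  0.4 -0.3] [-0.02 -0.   -0.01] z 0.091 q7 2.28 t 9.9
eef_pos: [0.5057, -0.1655, 0.0892]
contact_force: [-0.9, -0.1, -0.5]
[-0.9 -0.1 -0.5] [ 0.02 -0.03 -0.  ] z 0.0892 q7 2.29 t 10.3
eef_pos: [0.5057, -0.1655, 0.0862]
contact_force: [-0.5, -0.4, -0.6]
[-0.5 -0.4 -0.6] [-0.02  0.    0.01] z 0.0862 q7 2.29 t 10.7
```

It's through the upper collar. I'll lower it to the second collar and press lightly.

```bash

python3 -m jog '[[0,0,0.4,0],[0,0,0.8,0],[0,0,1.2,0],[0,0,1.5,0],[0,0,1.8,0],[0,0,2,0],[0,0,2,0],[0,0,2,0]]' | egrep 'eef|cont'; python3 chk.py ||
python3 -m jog '[[0,0,0.1,0],[0,0,0.2,0],[0,0,0.3,0],[0,0,0.4,0],[0,0,0.4,0],[0,0,0.4,0]]' | egrep 'eef|cont'; python3 chk.py
python3 -m jog '[[0,0,0.1,0],[0,0,0.2,0],[0,0,0.25,0],[0,0,0.25,0],[0,0,0.25,0]]' | egrep 'eef|cont'; python3 chk.py
```

```text
eef_pos: [0.5057, -0.1655, 0.0661]
contact_force: [0.7, 0.5, -0.2]
[ 0.7  0.5 -0.2] [-0.06  0.03  0.06] z 0.0661 q7 2.29 t 11.4
eef_pos: [0.506, -0.1656, 0.0624]
contact_force: [0.3, -1.6, 1.3]
[ 0.3 -1.6  1.3] [-0.02 -0.03 -0.  ] z 0.0624 q7 2.29 t 11.9
eef_pos: [0.506, -0.1656, 0.0599]
contact_force: [-0.1, -0.2, 2.9]
[-0.1 -0.2  2.9] [-0.03 -0.02  0.03] z 0.0599 q7 2.29 t 12.3
```

```bash

python3 -m jog '[[0,0,0,0.12],[0,0,0,0.25],[0,0,0,0.25],[0,0,0,0.25]]' >/dev/null; python3 chk.py &&
python3 -m jog '[[0,0,0,0.12],[0,0,0,0.25],[0,0,0,0.25],[0,0,0,0.25]]' >/dev/null && python3 chk.py &&
python3 -m jog '[[0,0,0,0.12],[0,0,0,0.25],[0,0,0,0.25],[0,0,0,0.25]]' >/dev/null && python3 chk.py &&
python3 -m jog '[[0,0,0,0.12],[0,0,0,0.25],[0,0,0,0.25],[0,0,0,0.25]]' >/dev/null && python3 chk.py &&
python3 -m jog '[[0,0,0,0.12],[0,0,0,0.25],[0,0,0,0.25],[0,0,0,0.25]]' >/dev/null && python3 chk.py &&
python3 -m jog '[[0,0,0,0.12],[0,0,0,0.25],[0,0,0,0.25],[0,0,0,0.25]]' >/dev/null && python3 chk.py &&
python3 -m jog '[[0,0,0,0.12],[0,0,0,0.25],[0,0,0,0.25],[0,0,0,0.25]]' >/dev/null && python3 chk.py &&
python3 -m jog '[[0,0,0,0.12],[0,0,0,0.25],[0,0,0,0.25],[0,0,0,0.25]]' >/dev/null && python3 chk.py &&
python3 -m jog '[[0,0,0,0.12],[0,0,0,0.25],[0,0,0,0.25],[0,0,0,0.25]]' >/dev/null && python3 chk.py
```

```text
[ 0.  -0.4  2.8] [-0.04 -0.05 -0.03] z 0.0598 q7 2.1 t 12.6
[ 0.5 -0.4  3. ] [-0.    0.02  0.02] z 0.0597 q7 1.9 t 12.9
[ 0.1 -0.3 -0.6] [-0.05  0.02  0.01] z 0.0594 q7 1.7 t 13.3
```

The tangs are in the lower notches. I'll descend to the base.

```bash

python3 -m jog '[[0,0,0.1,0],[0,0,0.2,0],[0,0,0.3,0],[0,0,0.3,0],[0,0,0.3,0]]' >/dev/null; python3 chk.py ||
python3 -m jog '[[0,0,0.1,0],[0,0,0.2,0],[0,0,0.3,0],[0,0,0.4,0],[0,0,0.4,0],[0,0,0.4,0]]' >/dev/null; python3 chk.py ||
python3 -m jog '[[0,0,0.2,0],[0,0,0.4,0],[0,0,0.6,0],[0,0,0.8,0],[0,0,1,0],[0,0,1,0],[0,0,1,0]]' >/dev/null; python3 chk.py || 
python3 -m jog '[[0,0,0.1,0],[0,0,0.2,0],[0,0,0.3,0],[0,0,0.4,0],[0,0,0.4,0],[0,0,0.4,0]]' >/dev/null; python3 chk.py
```

```text
[-0.7 -0.5 -0.9] [ 0.   -0.05 -0.07] z 0.0567 q7 1.7 t 13.7
[ 0.   0.4 -0.1] [-0.01 -0.03 -0.  ] z 0.0527 q7 1.7 t 14.2
[-0.2 -0.3 -0.9] [-0.02  0.03  0.01] z 0.0426 q7 1.71 t 14.8
[ 0.9 -0.7  1.1] [-0.06 -0.02  0.06] z 0.0389 q7 1.71 t 15.3
```

The spring touches the base with a light preload. I'll open, rise and check.

```bash

python3 -m jog '[[0,0,0,0],[0,0,0,0],[0,0,0,0],[0,0,0,0],[0,0,0,0],[0,0,0,0],[0,0,0,0]]' -1
python3 -m jog '[[0,0,-1,0],[0,0,-3,0],[0,0,-6,0],[0,0,-9,0],[0,0,-12,0],[0,0,-15,0],[3,0,-15,0],[6,0,-15,0],[6,0,-15,0],[6,0,-15,0]]' | grep eef
python3 - <<'E'
from h import *
for n in ("wrist","scene","top"):
    c=grab(n); P=(fish if n=="wrist" else cloud)(c)
    d=(np.linalg.norm(P[...,:2]-[.5067,-.1651],axis=2)<.025)&(P[...,2]>.022)&(P[...,2]<.15)
    z=P[d]; r=np.linalg.norm(z[:,:2]-[.5067,-.1651],axis=1); h=z[r>.013]
    print(n,len(h),"ring zmax",np.percentile(h[:,2],[90,98,100]).round(4),h.min(0).round(4),h.max(0).round(4))
    if n=="scene":
        v,u=np.where(d); im=c["pixels"][v.min()-20:v.max()+21,u.min()-20:u.max()+21]; save("end.png",im,550/max(im.shape))
E
```

```text
t: 15.87
eef_pos: [0.5058, -0.1655, 0.0388]
tool_rot: [-0.0, 0.158, 0.987, 0.0]
contact_force: [-0.1, 0.0, -0.4]
gripper_width: 0.998
grasp_force: 0.0
eef_pos: [0.4475, -0.1464, 0.1895]
wrist 526 ring zmax [0.0656 0.0665 0.0674] [ 0.4883 -0.1838  0.022 ] [ 0.5218 -0.1483  0.0674]
scene 105 ring zmax [0.0628 0.0648 0.0662] [ 0.49   -0.1835  0.0223] [ 0.5253 -0.1511  0.0662]
top 58 ring zmax [0.0651 0.0667 0.0685] [ 0.4935 -0.1771  0.0224] [ 0.5219 -0.1484  0.0685]
```

View pics/end.png

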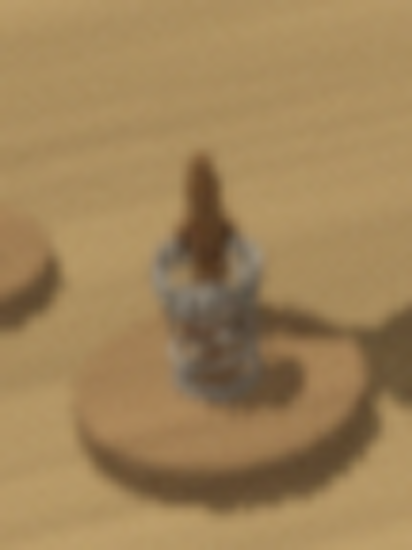

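The picture shows the spring upright round the spindle and standing on the base. Its head top is at about 0.066 m, which equals the 18 mm base plus the 48 mm spring. The gripper is clear, so I'll hand in.

```bash
python3 -c "
from station import bot
print(bot.hand_in())"
```

```text
the job is handed in; nothing more can be done
None
```

The spring passed both collars with only a light press and a small twist, sits fully home on the middle-sized rattle's base and has been let go; the job is handed in, with no verdict returned.

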